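# Find the gift box that rattles

### The job

Three sealed gift boxes are waiting to be wrapped, and in one of them the gift has come loose. Going from the robot's left to its right, lift each box clear of the table, give it a good shake to and fro in the air without turning it over, and stand it back where it was (the last may stay in hand if it is the one). Then take the box that rattles and finish while holding it out to the colleague across the table, upright and still, well above the brown kraft sheet, with the other two boxes standing in their places and the jar, the ribbon spool and the tape undisturbed.

Things in the scene. Friction and masses are not known exactly. Their poses are not given: they have to be found in the camera images.
- box_left: sealed kraft-cardboard gift box with ribbon (wine-red) and flat bow (6 mm above the lid): 120 mm long (own x), 62 mm wide (own y, the width to grip), 66 mm high, straight smooth sides, 0.26 to 0.39 kg full; the leftmost (largest y) of the three as the robot faces them; origin: centre of the underside, z up. Each gift weighs 0.13 kg: two are wedged mid-box and cannot shift, the loose one is a ball that rolls up to 40 mm either way along x
- box_middle: sealed kraft-cardboard gift box with ribbon (orange) and flat bow (6 mm above the lid): 120 mm long (own x), 62 mm wide (own y, the width to grip), 66 mm high, straight smooth sides, 0.26 to 0.39 kg full; the middle one of the three as the robot faces them; origin: centre of the underside, z up. Each gift weighs 0.13 kg: two are wedged mid-box and cannot shift, the loose one is a ball that rolls up to 40 mm either way along x
- box_right: sealed kraft-cardboard gift box with ribbon (purple) and flat bow (6 mm above the lid): 120 mm long (own x), 62 mm wide (own y, the width to grip), 66 mm high, straight smooth sides, 0.26 to 0.39 kg full; the rightmost (smallest y) of the three as the robot faces them; origin: centre of the underside, z up. Each gift weighs 0.13 kg: two are wedged mid-box and cannot shift, the loose one is a ball that rolls up to 40 mm either way along x
- left_centre (a point): the centre of the wine-red box, 33 mm above its underside; axes as the box
- middle_centre (a point): the centre of the orange box, 33 mm above its underside; axes as the box
- right_centre (a point): the centre of the purple box, 33 mm above its underside; axes as the box
- sheet_centre (a point): centre of a flat brown kraft-paper sheet lying on the far part of the table, 150 mm (its x axis) by 240 mm (its y axis), under 1 mm thick, stuck down
- jar: bystander: clear round jar of small baubles with a brass lid, 90 mm across, 102 mm high, standing upright; origin at the centre of its underside, z up
- spool: bystander: wine-red ribbon spool with white flanges lying flat, 80 mm across, 32 mm high; origin at the centre of its underside, z up
- tape: bystander: roll of blue paper tape lying flat, 56 mm across, 20 mm high; origin at the centre of its underside, z up
There are look-alikes about, which are no part of the job. Leave any black or turquoise look-alike of the box_left alone.

How it is judged (in metres and radians):
On the way, in this order (a step that is already met when the one before it is completed fails the run):
1. the left box hangs clear of the table (height (world z) of left_centre above 0.053 m and contact force between the fingers and box_left above 1 N and linear speed of box_left below 0.08 m/s and angular speed of box_left below 0.35 rad/s).
2. the left box is swung in the air (height (world z) of left_centre above 0.053 m and contact force between the fingers and box_left above 1 N and (linear speed of box_left above 0.15 m/s or angular speed of box_left above 0.6 rad/s)).
3. the left box comes to its turning point in the air (all of step 1).
4. the middle box hangs clear of the table (height (world z) of middle_centre above 0.053 m and contact force between the fingers and box_middle above 1 N and linear speed of box_middle below 0.08 m/s and angular speed of box_middle below 0.35 rad/s).
5. the middle box is swung in the air (height (world z) of middle_centre above 0.053 m and contact force between the fingers and box_middle above 1 N and (linear speed of box_middle above 0.15 m/s or angular speed of box_middle above 0.6 rad/s)).
6. the middle box comes to its turning point in the air (all of step 4).
7. the right box hangs clear of the table (height (world z) of right_centre above 0.053 m and contact force between the fingers and box_right above 1 N and linear speed of box_right below 0.08 m/s and angular speed of box_right below 0.35 rad/s).
8. the right box is swung in the air (height (world z) of right_centre above 0.053 m and contact force between the fingers and box_right above 1 N and (linear speed of box_right above 0.15 m/s or angular speed of box_right above 0.6 rad/s)).
9. the right box comes to its turning point in the air (all of step 7).
10. the right box is swung back (all of step 8).
At the end, for the whole second after the job is handed in: The box with the loose gift is held by the fingers only, its centre above the kraft sheet's outline and 100 to 450 mm above the table, upright within 0.2 rad and still; each of the other two boxes stands upright on the table, released, within 40 mm of where it began ((((distance between gift_loose_center and left_centre below 0.075 m and (x of left_centre in the frame of sheet_centre between -0.075 and 0.075 m and y of left_centre in the frame of sheet_centre between -0.12 and 0.12 m) and height (world z) of left_centre between 0.1 and 0.45 m and angle between box_left's own z axis and vertical below 0.2 rad and contact force between the fingers and box_left above 2 N and linear speed of box_left below 0.03 m/s and angular speed of box_left below 0.3 rad/s and contact force between box_left and jar below 0.3 N and contact force between box_left and spool below 0.3 N and contact force between box_left and tape below 0.3 N) and (distance of box_middle from where it was at the start of the episode below 0.04 m and angle between box_middle's own z axis and vertical below 0.1 rad and height (world z) of middle_centre below 0.04 m and contact force between the fingers and box_middle below 0.5 N and linear speed of box_middle below 0.03 m/s) and (distance of box_right from where it was at the start of the episode below 0.04 m and angle between box_right's own z axis and vertical below 0.1 rad and height (world z) of right_centre below 0.04 m and contact force between the fingers and box_right below 0.5 N and linear speed of box_right below 0.03 m/s)) or ((distance between gift_loose_center and middle_centre below 0.075 m and (x of middle_centre in the frame of sheet_centre between -0.075 and 0.075 m and y of middle_centre in the frame of sheet_centre between -0.12 and 0.12 m) and height (world z) of middle_centre between 0.1 and 0.45 m and angle between box_middle's own z axis and vertical below 0.2 rad and contact force between the fingers and box_middle above 2 N and linear speed of box_middle below 0.03 m/s and angular speed of box_middle below 0.3 rad/s and contact force between box_middle and jar below 0.3 N and contact force between box_middle and spool below 0.3 N and contact force between box_middle and tape below 0.3 N) and (distance of box_left from where it was at the start of the episode below 0.04 m and angle between box_left's own z axis and vertical below 0.1 rad and height (world z) of left_centre below 0.04 m and contact force between the fingers and box_left below 0.5 N and linear speed of box_left below 0.03 m/s) and (distance of box_right from where it was at the start of the episode below 0.04 m and angle between box_right's own z axis and vertical below 0.1 rad and height (world z) of right_centre below 0.04 m and contact force between the fingers and box_right below 0.5 N and linear speed of box_right below 0.03 m/s)) or ((distance between gift_loose_center and right_centre below 0.075 m and (x of right_centre in the frame of sheet_centre between -0.075 and 0.075 m and y of right_centre in the frame of sheet_centre between -0.12 and 0.12 m) and height (world z) of right_centre between 0.1 and 0.45 m and angle between box_right's own z axis and vertical below 0.2 rad and contact force between the fingers and box_right above 2 N and linear speed of box_right below 0.03 m/s and angular speed of box_right below 0.3 rad/s and contact force between box_right and jar below 0.3 N and contact force between box_right and spool below 0.3 N and contact force between box_right and tape below 0.3 N) and (distance of box_left from where it was at the start of the episode below 0.04 m and angle between box_left's own z axis and vertical below 0.1 rad and height (world z) of left_centre below 0.04 m and contact force between the fingers and box_left below 0.5 N and linear speed of box_left below 0.03 m/s) and (distance of box_middle from where it was at the start of the episode below 0.04 m and angle between box_middle's own z axis and vertical below 0.1 rad and height (world z) of middle_centre below 0.04 m and contact force between the fingers and box_middle below 0.5 N and linear speed of box_middle below 0.03 m/s)))); the arm keeps its last pose, push and grip.
It fails at once if the jar is shoved or knocked over (distance of jar from where it was at the start of the episode above 0.03 m or angle between jar's own z axis and vertical above 0.3 rad).
It fails at once if the spool is shoved or knocked over (distance of spool from where it was at the start of the episode above 0.03 m or angle between spool's own z axis and vertical above 0.3 rad).
It fails at once if the tape is shoved or knocked over (distance of tape from where it was at the start of the episode above 0.03 m or angle between tape's own z axis and vertical above 0.3 rad).
It fails at once if a gift box is turned on its side or over (angle between any of box_left, box_middle, box_right's own z axis and vertical above 1.2 rad).
It also fails if it takes over 72 s, if anything falls off the work surface, if the arm or the gripper's body presses on something with over 40 N, if the wrist force passes 120 N, or if a joint passes its speed limit or range.

### The arm

A 6-joint arm with a two-finger parallel gripper is mounted at the origin on the work surface. World frame = base frame: x ahead of the robot, y to its left, z up, the work surface at z = 0. Lengths are in mm, angles in degrees, forces in N, time in s.
With the tool pointing down it reaches from about 350 to 875 mm from the base axis. Payload 4.2 kg.
Tool frame: the origin (TCP) lies between the finger pads; the fingertips stand 25 mm ahead of it and the grasp point (between the pads) lies 6 mm ahead of it; z points along the fingers, y is the direction in which the jaws open and shut (so a half turn about z gives the same grasp; the last joint's range is limited). The gripper opens to 85 mm and grips with 20 to 120 N. Pads are 22 mm wide; open, the fingers measure 114 mm over their backs; the gripper's body (76 mm by 85 mm) begins 54 mm behind the grasp point. The pads swing forward as they close: fully open they stand 13 mm farther back than shut.
Start: joints at [-56.86, 22.042, 0.453, 0, -68.411, -14.817], TCP at [196.501, -593.285, 230.112] pointing down, gripper open.
Joint ranges: [-179.83, 179.83], [-69.29, 118.12], [-61.27, 80.66], [-181.25, 117.63], [-171.15, -9.14], [-177.46, 177.46]. Speed limits (degrees/s): [159.86, 159.86, 180, 180, 180, 180].

### API

Orientations are given as [roll, pitch, yaw] about the fixed x, y, z axes, in that order (R = Rz(yaw) Ry(pitch) Rx(roll)).
In Python, from bench import bot, vision gives the robot as it stands.
- The arm moves only by the shell command python3 -m pendant 'ROWS' [OPENING] [FORCE]. ROWS is JSON, a list of rows, each an object with "xyz": the shift along the tool's x, y, z in cm, a list of three; "roll": the turn about the tool's z in rad. A call has 1 to 10 rows; each row shifts and turns the commanded pose from where the row before left it, along the tool's axes as they then stand; what a row does not reach is not made up. A row lasts 1/12 s, in which the tool goes at most 41.7 mm and 7.16 degrees, less where a joint would pass 70% of its speed; a pose out of reach is approached as far as the arm can. A call is refused whole if a number of a shift passes 4.17 or a number of a turn 0.125, either way. A call with a gripper value outside its range is refused whole. OPENING is the finger opening in cm, from 0 to 8.54, set as the call begins (- or left out, the last holds). The fingers move at their own pace and stop on an object; FORCE is the grip in N (left out, the last holds). Time passes only in rows, so rows that do not move let the fingers close. It gives the time, the measured TCP pose, the force and the opening at its end, in the units of the state.
- bot.observe(): the state, without advancing time (a new reading comes with each control period).
- vision.grab_frame(name): name is "scene" or "top" or "wrist"; returns (picture, depth): 400x640x3 uint8, red, green, blue; 400x640 float32, mm along the optical axis (not along the pixel's ray), 0 where there is no reading.
- vision.camera_params(name): a dict with "camera_matrix" (3x3 intrinsics, pixels), "k1" (the pictures are not rectified: a ray, as slopes to the right and down, at radius r is drawn at 1 + k1 r^2 times it, then the intrinsics apply), "R" (3x3) and "t" (3): a world point X has camera coordinates R X + t. Camera axes: x right, y down, z forward; pixel columns grow to the right and rows downward; lengths in mm; the calibration is good to about 2 mm. A picture is of the moment at which its call begins: read the wrist's pose just before it. camera_params takes no time and is no camera call; for the wrist camera it gives the pose at the moment of the call.
- bot.hand_in(): hands the job in, once; it reports no verdict.
Trained networks look in the newest picture that a camera, given by its name, has taken for a name from the list of things; names that differ only in an ending like _2 or _b are one class to them, and where a whole thing is asked for, a point or a joint stands for the part that bears it (a point fixed in the world has none). Each returns a list of dicts, best first, with "score" (0 to 1); they miss things now and then, are a little off and sometimes report something else, mostly with a low value. They report only what shows in the picture. A call takes as long as a camera call. They do not tell look-alikes from the thing itself.
- vision.spot_in(camera, label): "extent" ([left, top, width, height] in pixels, round what is visible of it).
- vision.place_of(camera, label): "pixel" ([column, row] in pixels: a listed point, or the origin of a listed thing).
The state is a dict: "time_s": time; "joint_pos": joint angles; "qd": joint speeds; "effort": joint torques, N m; "position": TCP position; "tcp_rot": TCP orientation; "ft_force": force on the tool from outside, world axes, zero at the start; "torque": the same for the moment, N m; "opening": finger opening in mm.
Only numpy, scipy, OpenCV 4.12 (cv2) and the standard library are available. Lean on these libraries where they do the work, as an engineer would, in place of code of your own. Each camera call takes 0.05 s, during which the arm holds its last target.

## Working session

There is one attempt and no reset: what is moved stays moved. The work goes in short steps, Python scripts to look and compute and a shell command to move; the robot and the scene stay as the last step left them, time stands still between calls to the robot, and variables do not carry over. Pictures are saved under pics/ and viewed, and the job is handed in when it is done.

```bash
ls; mkdir -p pics; python3 - <<'E'
from bench import bot, vision
import cv2
print(bot.observe())
for n in ("scene","top","wrist"):
    im,d=vision.grab_frame(n); cv2.imwrite(f"pics/{n}0.png",im[:,:,::-1])
    p=vision.camera_params(n); print(n,p)
E
```

```text
pics
{'time_s': 0.0, 'joint_pos': array([-5.68603560e+01,  2.20918598e+01,  3.81418884e-01, -2.88781330e-02,
       -6.84110870e+01, -1.48157723e+01]), 'qd': array([ 0.00728266, -0.07777615,  0.00887435,  0.01879036,  0.05680277,
       -0.02309532]), 'effort': array([ 2.49334798e-04, -3.92287481e+01,  1.88395786e+01,  4.18618709e+00,
       -4.64492725e-03,  8.86842003e-06]), 'position': array([ 196.32583039, -592.76108546,  229.02149302]), 'tcp_rot': array([ 1.79875649e+02, -5.13907543e-03, -1.61686777e+02]), 'ft_force': array([-1.01284443,  0.71305343,  0.02930337]), 'torque': array([-0.05111875, -0.00652682, -0.02798152]), 'opening': 85.41211639239322}
scene {'camera_matrix': array([[368.24520893,   0.        , 319.96985934],
       [  0.        , 368.24520893, 196.21469971],
       [  0.        ,   0.        ,   1.        ]]), 'k1': -0.08611376357679212, 'R': array([[ 0.85714924,  0.51489162, -0.0134836 ],
       [ 0.37516641, -0.6420548 , -0.6685924 ],
       [-0.35290983,  0.56802487, -0.74350682]]), 't': array([-501.69556728, -157.47298289, 1084.82900122])}
top {'camera_matrix': array([[436.45363927,   0.        , 320.53374078],
       [  0.        , 436.45363927, 203.50052928],
       [  0.        ,   0.        ,   1.        ]]), 'k1': -0.08752858222180566, 'R': array([[-9.35968261e-03, -9.99956194e-01,  7.63024142e-05],
       [-9.85969020e-01,  9.21604319e-03, -1.66673801e-01],
       [ 1.66665796e-01, -1.63524569e-03, -9.86012088e-01]]), 't': array([  46.97471888,  557.08954013, 1029.54836913])}
wrist {'camera_matrix': array([[278.98279069,   0.        , 323.94937515],
       [  0.        , 278.98279069, 198.2497503 ],
       [  0.        ,   0.        ,   1.        ]]), 'k1': -0.002720422862299705, 'R': array([[-0.31438785,  0.94929319,  0.00164634],
       [ 0.90025379,  0.29759583,  0.31777326],
       [ 0.30117005,  0.10138618, -0.94816531]]), 't': array([623.8290067 , -41.57096385, 380.87020295])}
```

View pics/top0.png

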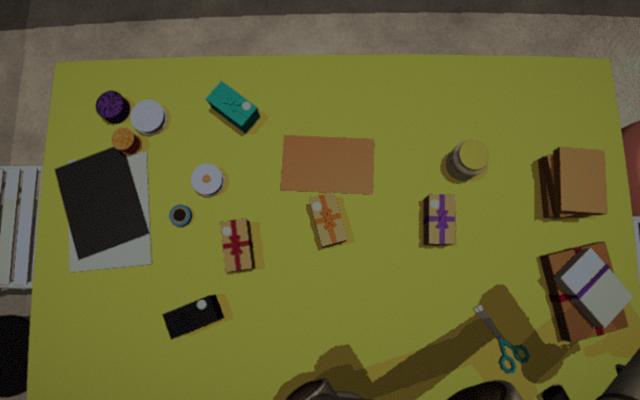

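View pics/scene0.png

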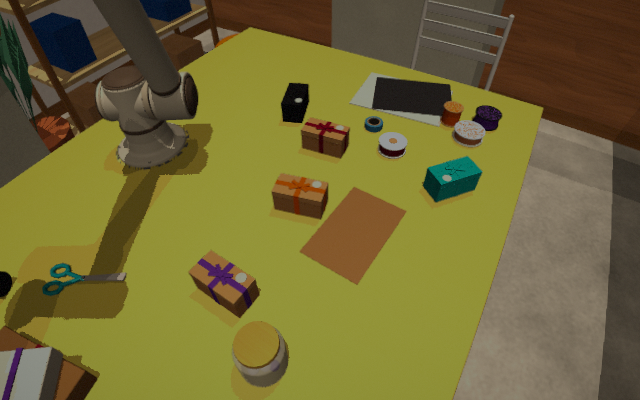

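View pics/wrist0.png

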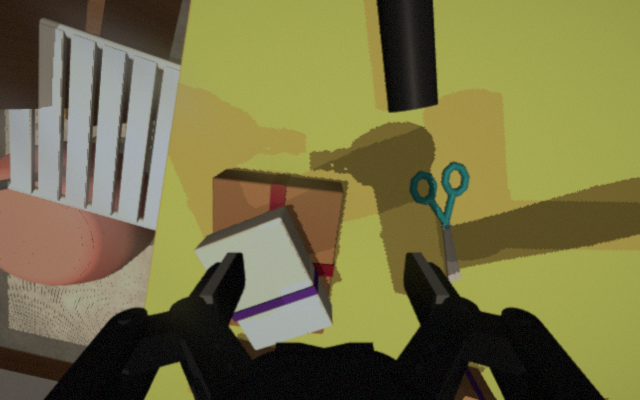

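The top view shows the wine-red box at (237,245), the orange one at (328,219) and the purple one at (440,219). The look-alikes are the black box at (193,316) and the turquoise one at (233,107). The spool is at (207,180), the tape at (180,215), the jar at (467,158) and the kraft sheet at (328,164). The ribbon colours settle which boxes are meant. Next I'll measure them.

```bash
cat > h.py <<'E'
import numpy as np, cv2
from bench import bot, vision
def rays(p,px):
    K=p["camera_matrix"];px=np.atleast_2d(px).astype(float)
    s=(px-K[:2,2])/[K[0,0],K[1,1]]
    u=s.copy()
    for _ in range(20): u=s/(1+p["k1"]*(u**2).sum(1,keepdims=True))
    return u
def cloud(n,d,p):
    v,u=np.mgrid[0:400,0:640]; px=np.c_[u.ravel(),v.ravel()]
    r=rays(p,px); z=d.ravel(); C=np.c_[r*z[:,None],z]
    X=(C-p["t"])@p["R"]; X[z==0]=np.nan
    return X.reshape(400,640,3)
def onplane(p,px,z):
    r=rays(p,px); D=np.c_[r,np.ones(len(r))]@p["R"]; o=-p["R"].T@p["t"]
    return o+D*((z-o[2])/D[:,2])[:,None]
def tri(pa,a,pb,b):
    A=[];B=[]
    for p,x in((pa,a),(pb,b)):
        o=-p["R"].T@p["t"]; d=np.r_[rays(p,x)[0],1]@p["R"]; d/=np.linalg.norm(d)
        P=np.eye(3)-np.outer(d,d);A.append(P);B.append(P@o)
    return np.linalg.solve(sum(A),sum(B))
def lid(X,c,zr=(50,90),rad=90):
    m=(np.hypot(X[...,0]-c[0],X[...,1]-c[1])<rad)&(X[...,2]>zr[0])&(X[...,2]<zr[1])
    P=X[m]; r=cv2.minAreaRect(P[:,:2].astype(np.float32)); b=cv2.boxPoints(r)
    e=[b[1]-b[0],b[2]-b[1]]; l=max(e,key=np.linalg.norm)
    yaw=np.degrees(np.arctan2(l[1],l[0]))%180
    return np.round(r[0],1),sorted(np.round(r[1],1)),round(yaw if yaw<90 else yaw-180,1),round(np.median(P[:,2]),1),len(P)
E
python3 - <<'E'
from h import *
F={}
for n in("top","scene"):
    im,d=vision.grab_frame(n);p=vision.camera_params(n);F[n]=(p,cloud(n,d,p))
    for l in("left_centre","middle_centre","right_centre","sheet_centre","jar","spool","tape"):
        r=vision.place_of(n,l); print(n,l,[(np.round(q["pixel"],1).tolist(),round(q["score"],2)) for q in r[:3]]); F[n,l]=r
for l in("left_centre","middle_centre","right_centre","sheet_centre","jar","spool","tape"):
    if F["top",l] and F["scene",l]:
        print(l,tri(F["top"][0],F["top",l][0]["pixel"],F["scene"][0],F["scene",l][0]["pixel"]).round(1))
    else: print(l, "missing")
p,X=F["top"]; p2,X2=F["scene"]
for nm,px in dict(left=(237,245),mid=(328,219),right=(440,219),jar=(467,158),spool=(207,180),tape=(180,215),black=(193,316)).items():
    c=onplane(p,px,60 if nm in("left","mid","right","black") else 20)[0]
    try:
        for Q in (X,X2): print(nm,c.round(0),lid(Q,c,*( ((50,90),) if nm in("left","mid","right","black") else ((90,120),) if nm=="jar" else ((10,45),60))))
    except Exception as e: print(nm,e)
ts=vision.grab_frame("top")[0]
print("sheet",onplane(p,[(283,136),(375,138),(373,194),(281,190)],0).round(0)[:,:2].tolist())
print("table z",np.nanmedian(X[280:300,330:350,2]),np.nanmedian(X2[200:220,190:210,2]))
print(bot.observe()["time_s"])
E
```

```text
top left_centre [([234.1, 105.6], 0.8), ([192.4, 314.4], 0.73)]
top middle_centre [([323.3, 220.9], 0.98)]
top right_centre [([437.0, 221.6], 0.73)]
top sheet_centre [([325.9, 164.0], 0.79)]
top jar [([464.9, 162.2], 0.84)]
top spool [([207.3, 179.9], 0.74)]
top tape [([181.8, 216.1], 0.79), ([238.3, 244.3], 0.38)]
scene left_centre [([449.7, 181.1], 0.75), ([323.8, 136.2], 0.72), ([295.8, 102.3], 0.7)]
scene middle_centre [([300.7, 192.9], 0.67)]
scene right_centre [([224.9, 282.6], 0.8)]
scene sheet_centre [([354.0, 225.6], 0.91), ([326.8, 146.7], 0.47)]
scene jar [([260.4, 364.2], 0.9)]
scene spool [([390.3, 146.7], 0.75)]
scene tape [([375.1, 126.3], 0.62), ([302.3, 197.8], 0.33), ([222.9, 282.5], 0.23)]
left_centre [817.8 263.2  30.2]
middle_centre [513.9  33.5  33.6]
right_centre [ 511.3 -250.1   29.2]
sheet_centre [665.2  25.5  11.7]
jar [ 667.2 -338.3   14.1]
spool [625.  332.1   9.4]
tape [ 5.379e+02  4.024e+02 -4.000e-01]
left [456. 244.  60.] (array([456.9, 246.5]), [np.float64(62.7), np.float64(122.9)], np.float32(7.9), np.float64(65.3), 1352)
left [456. 244.  60.] (array
[... 1061 characters left out ...]
4(78.1), np.float64(79.9)], np.float32(80.0), np.float64(32.0), 540)
tape [536. 399.  20.] (array([536.7, 400.4]), [np.float64(53.5), np.float64(54.8)], np.float32(46.8), np.float64(18.8), 380)
tape [536. 399.  20.] (array([534.3, 397.6]), [np.float64(52.9), np.float64(55.7)], np.float32(-21.1), np.float64(20.7), 213)
black [288. 346.  60.] (array([286.2, 351.9]), [np.float64(65.3), np.float64(122.3)], np.float32(-68.7), np.float64(65.3), 1416)
black [288. 346.  60.] (array([286.5, 349.1]), [np.float64(64.5), np.float64(125.3)], np.float32(-68.3), np.float64(66.7), 560)
sheet [[748.0, 139.0], [740.0, -104.0], [589.0, -94.0], [602.0, 144.0]]
table z -1.2255853954866167 0.08010475385544594
1.0
```

```bash
cat >> h.py <<'E'
def go(x,y,z,yaw,cmd=None):
    s=bot.observe(); p=s["position"]; w=s["tcp_rot"][2]
    a=np.radians(w); d=np.array([x,y])-p[:2]
    droll=(w-yaw+180)%360-180
    print("t %.2f pos %s rot %s op %.1f"%(s["time_s"],p.round(1),s["tcp_rot"].round(1),s["opening"]))
    print("tool cm: x %.2f y %.2f z %.2f roll %.3f"%(d@[np.cos(a),np.sin(a)]/10,d@[np.sin(a),-np.cos(a)]/10,(p[2]-z)/10,np.radians(droll)))
E
python3 - <<'E'
from h import *
im=cv2.imread("pics/top0.png"); cv2.imwrite("pics/crop1.png",cv2.resize(im[170:340,150:470],None,fx=2.5,fy=2.5,interpolation=cv2.INTER_CUBIC))
go(520,-250,230,-161.7)
E
grep -c . h.py
```

```text
t 1.00 pos [ 196.5 -593.3  230.1] rot [-180.    -0.  -161.7] op 85.5
tool cm: x -41.50 y 22.42 z 0.01 roll 0.000
34
```

View pics/crop1.png

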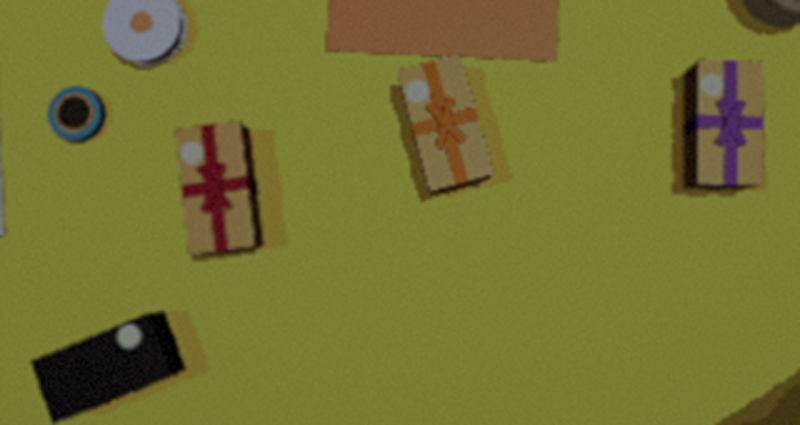

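```bash
python3 -m pendant '[{"xyz":[-3.4,1.9,0],"roll":0},{"xyz":[-3.4,1.9,0],"roll":0},{"xyz":[-3.4,1.9,0],"roll":0},{"xyz":[-3.4,1.9,0],"roll":0},{"xyz":[-3.4,1.9,0],"roll":0},{"xyz":[-3.4,1.9,0],"roll":0},{"xyz":[-3.4,1.9,0],"roll":0},{"xyz":[-3.4,1.9,0],"roll":0},{"xyz":[-3.4,1.9,0],"roll":0},{"xyz":[-3.4,1.9,0],"roll":0}]' 8.5 60; python3 -c "
from h import *
go(456,246,230,-172.3)"
```

```text
time_s: 1.83
position: [460.6, -304.4, 230.5]
tcp_rot: [-180.0, 0.0, -161.7]
ft_force: [-0.2, -0.5, 0.2]
opening: 84.8
t 1.83 pos [ 460.6 -304.4  230.5] rot [-180.     0.  -161.7] op 84.8
tool cm: x -16.88 y 52.39 z 0.05 roll 0.186
```

The crop shows the kraft box with wine-red ribbon at crop pixel (215,190). The plain black look-alike is at (108,365). I'll go to the wine-red one.

```bash
python3 -m pendant '[{"xyz":[-1.2,3.75,0],"roll":0},{"xyz":[-1.2,3.75,0],"roll":0},{"xyz":[-1.2,3.75,0],"roll":0},{"xyz":[-1.2,3.75,0],"roll":0},{"xyz":[-1.2,3.75,0],"roll":0},{"xyz":[-1.2,3.75,0],"roll":0},{"xyz":[-1.2,3.75,0],"roll":0},{"xyz":[-1.2,3.75,0],"roll":0},{"xyz":[-1.2,3.75,0],"roll":0},{"xyz":[-1.2,3.75,0],"roll":0}]'
python3 -m pendant '[{"xyz":[-1.2,3.7,0],"roll":0},{"xyz":[-1.2,3.7,0],"roll":0},{"xyz":[-1.2,3.7,0],"roll":0},{"xyz":[-1.2,3.7,0],"roll":0},{"xyz":[0,0,1],"roll":0.093},{"xyz":[0,0,1],"roll":0.093},{"xyz":[0,0,0],"roll":0},{"xyz":[0,0,0],"roll":0}]'; python3 -c "
from h import *
vision.grab_frame('wrist')
im,d=vision.grab_frame('wrist');p=vision.camera_params('wrist')
cv2.imwrite('pics/w1.png',im[:,:,::-1]); X=cloud('wrist',d,p)
print(lid(X,(456,246)))
go(456,246,43,-172.3)"
```

```text
time_s: 2.67
position: [455.1, 89.6, 230.6]
tcp_rot: [180.0, 0.1, -161.7]
ft_force: [0.7, -0.0, 0.6]
opening: 84.8
time_s: 3.33
position: [454.4, 243.1, 209.9]
tcp_rot: [-179.9, -0.0, -172.2]
ft_force: [-0.2, 0.4, -0.1]
opening: 85.0
(array([455.9, 246.8]), [np.float64(63.9), np.float64(122.0)], np.float32(7.8), np.float64(67.1), 6522)
t 3.43 pos [455.  243.1 210.9] rot [ 1.800e+02  1.000e-01 -1.722e+02] op 85.1
tool cm: x -0.14 y 0.27 z 16.79 roll 0.001
```

View pics/w1.png

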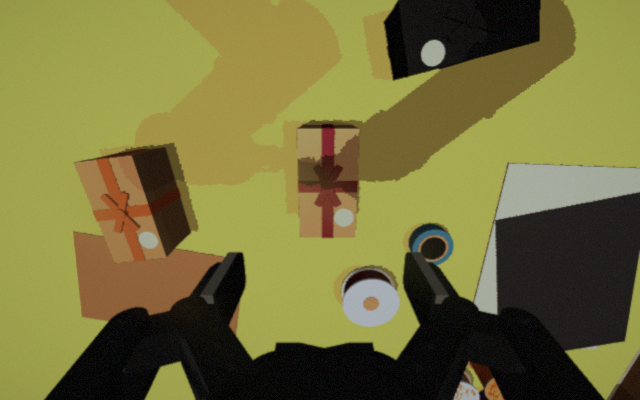

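The wrist view shows the wine-red box at (328,180), and its lid fit agrees with the top view to about 1 mm. I'll descend and grip.

```bash
python3 -m pendant '[{"xyz":[-0.1,0.3,3],"roll":0},{"xyz":[0,0,3],"roll":0},{"xyz":[0,0,3],"roll":0},{"xyz":[0,0,3],"roll":0},{"xyz":[0,0,2.4],"roll":0},{"xyz":[0,0,1.6],"roll":0},{"xyz":[0,0,0.8],"roll":0},{"xyz":[0,0,0],"roll":0}]'
python3 -m pendant '[{"xyz":[0,0,0],"roll":0},{"xyz":[0,0,0],"roll":0},{"xyz":[0,0,0],"roll":0},{"xyz":[0,0,0],"roll":0},{"xyz":[0,0,0],"roll":0},{"xyz":[0,0,0],"roll":0}]' 5 60
python3 -m pendant '[{"xyz":[0,0,0],"roll":0},{"xyz":[0,0,0],"roll":0}]'
```

```text
time_s: 4.1
position: [455.0, 245.6, 41.1]
tcp_rot: [-179.9, -0.1, -172.3]
ft_force: [0.3, -0.3, -0.1]
opening: 85.0
time_s: 4.6
position: [456.3, 247.3, 44.1]
tcp_rot: [179.9, 0.2, -172.3]
ft_force: [-0.9, -0.3, 6.1]
opening: 60.6
time_s: 4.77
position: [456.3, 247.3, 44.1]
tcp_rot: [179.9, 0.2, -172.3]
ft_force: [0.0, -0.8, 6.0]
opening: 60.5
```

```bash
cat >> h.py <<'E'
def feel(n=8):
    A=[];F=[]
    for _ in range(n):
        vision.grab_frame("wrist"); s=bot.observe(); A.append(s["torque"]);F.append(s["ft_force"])
    A=np.array(A);F=np.array(F)
    print("t %.2f torque %s sd %s force %s pos %s op %.1f"%(s["time_s"],A.mean(0).round(4),A.std(0).round(3),F.mean(0).round(2),s["position"].round(1),s["opening"]))
    print("  Ty",A[:,1].round(3))
E
python3 -m pendant '[{"xyz":[0,0,-0.5],"roll":0},{"xyz":[0,0,-1],"roll":0},{"xyz":[0,0,-1.5],"roll":0},{"xyz":[0,0,-1.5],"roll":0},{"xyz":[0,0,-1.5],"roll":0},{"xyz":[0,0,-1],"roll":0},{"xyz":[0,0,-0.5],"roll":0},{"xyz":[0,0,0],"roll":0},{"xyz":[0,0,0],"roll":0},{"xyz":[0,0,0],"roll":0}]'
python3 -c "
from h import *
feel()"
```

```text
time_s: 5.6
position: [454.5, 245.9, 116.2]
tcp_rot: [-179.9, -0.1, -172.4]
ft_force: [-0.4, 0.1, -4.0]
opening: 60.8
t 6.00 torque [0.0127 0.0189 0.0044] sd [0.041 0.023 0.024] force [ 0.08 -0.19 -3.01] pos [455.1 246.3 116.9] op 60.3
  Ty [-0.01   0.002  0.007  0.052 -0.001  0.05   0.015  0.036]
```

```bash
python3 -m pendant '[{"xyz":[-1.5,0,0],"roll":0},{"xyz":[-3,0,0],"roll":0},{"xyz":[-3,0,0],"roll":0},{"xyz":[0,0,0],"roll":0},{"xyz":[0,0,0],"roll":0}]'
python3 -c "
from h import *
feel(10)"
python3 -m pendant '[{"xyz":[1.5,0,0],"roll":0},{"xyz":[3,0,0],"roll":0},{"xyz":[3,0,0],"roll":0},{"xyz":[0,0,0],"roll":0},{"xyz":[0,0,0],"roll":0}]'
python3 -c "
from h import *
feel(10)"
```

```text
time_s: 6.42
position: [530.5, 256.3, 116.3]
tcp_rot: [-180.0, -0.0, -172.4]
ft_force: [-0.8, -0.1, -3.4]
opening: 60.3
t 6.92 torque [-0.0068  0.002  -0.0061] sd [0.021 0.048 0.03 ] force [-0.3   0.35 -3.1 ] pos [529.3 256.5 117.4] op 60.9
  Ty [ 0.087 -0.003  0.028 -0.04   0.015 -0.018 -0.1    0.054  0.    -0.004]
time_s: 7.33
position: [454.0, 246.1, 117.6]
tcp_rot: [180.0, 0.0, -172.2]
ft_force: [-0.7, -0.3, -2.9]
opening: 60.5
t 7.83 torque [ 0.0134 -0.0214  0.0128] sd [0.023 0.032 0.027] force [ 0.09 -0.13 -2.99] pos [455.5 246.3 116.9] op 61.0
  Ty [-0.081 -0.008 -0.079 -0.02  -0.024  0.014 -0.02  -0.017  0.006  0.016]
```

```bash
python3 -c "
from h import *
feel(14)"
python3 -m pendant '[{"xyz":[-1,0,0],"roll":0},{"xyz":[-2,0,0],"roll":0},{"xyz":[-3,0,0],"roll":0},{"xyz":[-4,0,0],"roll":0}]'
python3 -c "
from h import *
feel(20)"
python3 -m pendant '[{"xyz":[1,0,0],"roll":0},{"xyz":[2,0,0],"roll":0},{"xyz":[3,0,0],"roll":0},{"xyz":[4,0,0],"roll":0}]'
python3 -c "
from h import *
feel(20)"
```

```text
t 8.53 torque [0.005  0.0048 0.0089] sd [0.033 0.035 0.029] force [ 0.07 -0.15 -2.98] pos [455.2 246.4 117.1] op 60.6
  Ty [ 0.011 -0.036 -0.014 -0.023  0.026  0.057  0.008  0.086 -0.017  0.01
  0.002 -0.057  0.007  0.008]
time_s: 8.87
position: [554.4, 259.7, 117.4]
tcp_rot: [-180.0, -0.1, -172.2]
ft_force: [0.4, 1.1, -3.3]
opening: 60.5
t 9.87 torque [ 0.0327 -0.0589 -0.002 ] sd [0.161 0.4   0.03 ] force [ 0.5   0.1  -2.94] pos [554.3 259.7 117.1] op 60.8
  Ty [-1.783  0.16   0.195  0.102  0.023  0.05  -0.007 -0.009  0.078  0.058
 -0.013 -0.059 -0.     0.016 -0.043 -0.002  0.024 -0.005  0.046 -0.008]
time_s: 10.2
position: [455.2, 246.6, 116.9]
tcp_rot: [180.0, 0.1, -172.4]
ft_force: [-0.3, 1.8, -2.6]
opening: 60.6
t 11.20 torque [-0.016   0.0542 -0.0021] sd [0.167 0.371 0.023] force [-0.22 -0.17 -3.04] pos [455.2 246.4 117.1] op 60.8
  Ty [ 1.66  -0.087 -0.165 -0.057 -0.066 -0.027 -0.03   0.     0.01  -0.009
 -0.034 -0.055  0.05  -0.061  0.018 -0.04  -0.018 -0.041  0.034  0.002]
```

```bash
python3 -m pendant '[{"xyz":[0,0,1],"roll":0},{"xyz":[0,0,2],"roll":0},{"xyz":[0,0,2],"roll":0},{"xyz":[0,0,1.3],"roll":0},{"xyz":[0,0,0.7],"roll":0},{"xyz":[0,0,0.4],"roll":0},{"xyz":[0,0,0],"roll":0},{"xyz":[0,0,0],"roll":0}]'
python3 -m pendant '[{"xyz":[0,0,0],"roll":0},{"xyz":[0,0,0],"roll":0},{"xyz":[0,0,0],"roll":0},{"xyz":[0,0,0],"roll":0},{"xyz":[0,0,0],"roll":0}]' 8.5
python3 -m pendant '[{"xyz":[0,0,-2],"roll":0},{"xyz":[0,0,-3],"roll":0},{"xyz":[0,0,-4],"roll":0},{"xyz":[0,0,-4],"roll":0},{"xyz":[0,0,-3],"roll":0},{"xyz":[0,0,0],"roll":0}]'
python3 -c "
from h import *
im,d=vision.grab_frame('wrist');p=vision.camera_params('wrist')
print(lid(cloud('wrist',d,p),(456,246)))
go(517,24.5,207,-165.5)"
```

```text
time_s: 11.87
position: [454.4, 245.6, 44.2]
tcp_rot: [-179.9, -0.1, -172.3]
ft_force: [-4.8, -1.8, 7.1]
opening: 60.3
time_s: 12.28
position: [455.5, 246.6, 43.2]
tcp_rot: [180.0, 0.0, -172.3]
ft_force: [-0.1, 0.0, -0.5]
opening: 85.1
time_s: 12.78
position: [458.6, 248.8, 210.6]
tcp_rot: [179.6, 0.8, -172.3]
ft_force: [0.4, 0.3, 0.2]
opening: 85.2
(array([451.4, 244.1]), [np.float64(64.1), np.float64(122.0)], np.float32(7.5), np.float64(63.3), 6681)
t 12.83 pos [456.9 247.9 207. ] rot [ 179.7    0.4 -172.3] op 85.1
tool cm: x -2.97 y -22.94 z 0.00 roll -0.119
```

```bash
python3 -m pendant '[{"xyz":[-0.45,-3.26,0],"roll":0},{"xyz":[-0.45,-3.26,0],"roll":0},{"xyz":[-0.45,-3.26,0],"roll":0},{"xyz":[-0.45,-3.26,0],"roll":0},{"xyz":[-0.45,-3.26,0],"roll":0},{"xyz":[-0.45,-3.26,0],"roll":0},{"xyz":[-0.45,-3.26,0],"roll":0},{"xyz":[0,0,0],"roll":-0.119},{"xyz":[0,0,0],"roll":0},{"xyz":[0,0,0],"roll":0}]'
python3 -c "
from h import *
vision.grab_frame('wrist')
im,d=vision.grab_frame('wrist');p=vision.camera_params('wrist')
cv2.imwrite('pics/w2.png',im[:,:,::-1])
X=cloud('wrist',d,p)
print(lid(X,(456,246)))
r=lid(X,(517,24.5));print(r)
go(*r[0],42,r[2]-180)"
```

```text
time_s: 13.67
position: [516.3, 24.1, 201.9]
tcp_rot: [180.0, -0.1, -165.7]
ft_force: [0.1, 0.4, -0.1]
opening: 84.8
(array([454., 246.]), [np.float64(66.8), np.float64(122.9)], np.float32(6.9), np.float64(66.8), 8129)
(array([516.9,  25.5]), [np.float64(63.4), np.float64(122.1)], np.float32(14.7), np.float64(67.0), 6860)
t 13.77 pos [516.4  25.  202.4] rot [ 1.800e+02 -1.000e-01 -1.656e+02] op 85.3
tool cm: x -0.06 y 0.04 z 16.04 roll -0.005
```

View pics/w2.png

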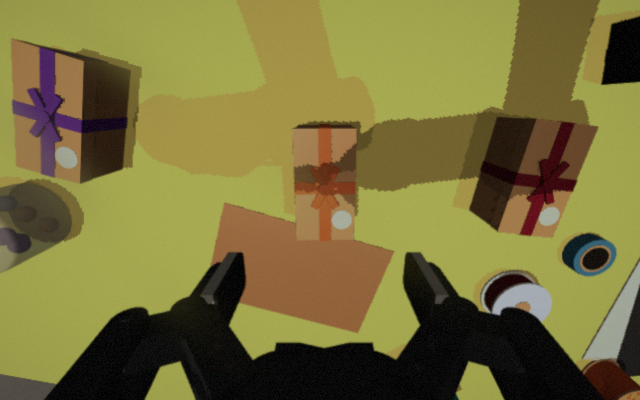

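The orange box sits centred at (325,185), and the wine-red one is back upright in its place at (535,175). I'll do the same with the orange box.

```bash
python3 -m pendant '[{"xyz":[0,0,3],"roll":0},{"xyz":[0,0,3],"roll":0},{"xyz":[0,0,3],"roll":0},{"xyz":[0,0,2.8],"roll":0},{"xyz":[0,0,2.2],"roll":0},{"xyz":[0,0,1.4],"roll":0},{"xyz":[0,0,0.6],"roll":0},{"xyz":[0,0,0],"roll":0}]'
python3 -m pendant '[{"xyz":[0,0,0],"roll":0},{"xyz":[0,0,0],"roll":0},{"xyz":[0,0,0],"roll":0},{"xyz":[0,0,0],"roll":0},{"xyz":[0,0,0],"roll":0},{"xyz":[0,0,0],"roll":0}]' 5 60
python3 -m pendant '[{"xyz":[0,0,-0.5],"roll":0},{"xyz":[0,0,-1],"roll":0},{"xyz":[0,0,-1.5],"roll":0},{"xyz":[0,0,-1.5],"roll":0},{"xyz":[0,0,-1.5],"roll":0},{"xyz":[0,0,-1],"roll":0},{"xyz":[0,0,-0.5],"roll":0},{"xyz":[0,0,0],"roll":0},{"xyz":[0,0,0],"roll":0},{"xyz":[0,0,0],"roll":0}]'
python3 -c "
from h import *
feel(10)"
python3 -m pendant '[{"xyz":[-1,0,0],"roll":0},{"xyz":[-2,0,0],"roll":0},{"xyz":[-3,0,0],"roll":0},{"xyz":[-4,0,0],"roll":0}]'
python3 -c "
from h import *
feel(20)"
python3 -m pendant '[{"xyz":[1,0,0],"roll":0},{"xyz":[2,0,0],"roll":0},{"xyz":[3,0,0],"roll":0},{"xyz":[4,0,0],"roll":0}]'
python3 -c "
from h import *
feel(20)"
```

```text
time_s: 14.43
position: [515.9, 25.0, 41.7]
tcp_rot: [-180.0, -0.2, -165.5]
ft_force: [0.8, -0.3, -0.1]
opening: 85.2
time_s: 14.93
position: [518.0, 25.1, 44.7]
tcp_rot: [180.0, 0.2, -165.5]
ft_force: [-1.9, 2.9, 6.1]
opening: 60.6
time_s: 15.77
position: [516.0, 24.2, 117.2]
tcp_rot: [180.0, -0.1, -165.5]
ft_force: [0.3, -0.9, -3.5]
opening: 60.6
t 16.27 torque [ 0.0095 -0.0061 -0.0028] sd [0.016 0.021 0.028] force [-0.13 -0.01 -2.76] pos [516.8  24.4 118. ] op 60.7
  Ty [-0.009 -0.019 -0.007 -0.041  0.016 -0.002  0.024 -0.036  0.016 -0.003]
time_s: 16.6
position: [613.7, 49.4, 118.5]
tcp_rot: [180.0, -0.1, -165.5]
ft_force: [0.5, -0.0, -2.0]
opening: 60.7
t 17.60 torque [ 0.0018 -0.0597 -0.0114] sd [0.051 0.416 0.027] force [ 0.34  0.2  -2.67] pos [613.7  49.4 118.1] op 60.7
  Ty [-1.863e+00  1.000e-01  1.150e-01  1.060e-01  6.200e-02  3.400e-02
  9.700e-02  3.800e-02  4.000e-02 -1.000e-03 -1.100e-02  4.900e-02
  2.300e-02  5.200e-02 -3.500e-02  4.400e-02  5.000e-03  2.000e-03
 -6.000e-03 -4.300e-02]
time_s: 17.93
position: [517.9, 24.7, 118.0]
tcp_rot: [-180.0, 0.1, -165.5]
ft_force: [-0.2, 0.1, -1.5]
opening: 60.1
t 18.93 torque [-0.0096  0.0848  0.0094] sd [0.098 0.476 0.032] force [-0.55 -0.14 -2.94] pos [516.9  24.4 118.1] op 60.2
  Ty [ 2.136e+00 -4.100e-02 -2.400e-01 -1.740e-01 -9.600e-02 -4.100e-02
 -8.000e-03  1.200e-02  1.200e-02  2.400e-02  6.000e-03 -4.000e-03
 -1.500e-02  1.000e-02 -2.400e-02  1.200e-02  5.400e-02  4.800e-02
  1.000e-03  2.400e-02]
```

```bash
python3 -m pendant '[{"xyz":[0,0,1],"roll":0},{"xyz":[0,0,2],"roll":0},{"xyz":[0,0,2],"roll":0},{"xyz":[0,0,1.3],"roll":0},{"xyz":[0,0,0.7],"roll":0},{"xyz":[0,0,0.4],"roll":0},{"xyz":[0,0,0],"roll":0},{"xyz":[0,0,0],"roll":0}]'
python3 -m pendant '[{"xyz":[0,0,0],"roll":0},{"xyz":[0,0,0],"roll":0},{"xyz":[0,0,0],"roll":0},{"xyz":[0,0,0],"roll":0},{"xyz":[0,0,0],"roll":0}]' 8.5
python3 -m pendant '[{"xyz":[0,0,-2],"roll":0},{"xyz":[0,0,-3],"roll":0},{"xyz":[0,0,-4],"roll":0},{"xyz":[0,0,-4],"roll":0},{"xyz":[0,0,-3],"roll":0},{"xyz":[0,0,0],"roll":0},{"xyz":[0,0,0],"roll":0},{"xyz":[0,0,0],"roll":0}]'
python3 -c "
from h import *
im,d=vision.grab_frame('wrist');p=vision.camera_params('wrist')
print(lid(cloud('wrist',d,p),(517,25)))
go(514.2,-252.5,207,-182)"
```

```text
time_s: 19.6
position: [516.4, 24.2, 44.8]
tcp_rot: [-180.0, -0.1, -165.5]
ft_force: [-3.5, -0.4, 3.6]
opening: 60.5
time_s: 20.02
position: [517.2, 24.5, 44.2]
tcp_rot: [180.0, 0.0, -165.5]
ft_force: [-1.3, -0.4, 0.6]
opening: 84.9
time_s: 20.68
position: [516.2, 24.4, 203.5]
tcp_rot: [180.0, -0.1, -165.5]
ft_force: [-1.3, 0.1, -0.5]
opening: 85.2
(array([515.2,  23.7]), [np.float64(63.8), np.float64(122.3)], np.float32(14.4), np.float64(66.0), 6849)
t 20.73 pos [515.9  24.2 202.7] rot [ 180.    -0.2 -165.5] op 85.4
tool cm: x 7.08 y -26.75 z -0.43 roll 0.287
```

```bash
python3 -m pendant '[{"xyz":[0.88,-3.34,0],"roll":0},{"xyz":[0.88,-3.34,0],"roll":0},{"xyz":[0.88,-3.34,0],"roll":0},{"xyz":[0.88,-3.34,0],"roll":0},{"xyz":[0.88,-3.34,0],"roll":0},{"xyz":[0.88,-3.34,0],"roll":0},{"xyz":[0.88,-3.34,0],"roll":0},{"xyz":[0.88,-3.34,0],"roll":0},{"xyz":[0,0,0],"roll":0.096},{"xyz":[0,0,0],"roll":0.096}]'
python3 -m pendant '[{"xyz":[0,0,0],"roll":0.096},{"xyz":[0,0,0],"roll":0},{"xyz":[0,0,0],"roll":0},{"xyz":[0,0,0],"roll":0}]'
python3 -c "
from h import *
im,d=vision.grab_frame('wrist');p=vision.camera_params('wrist')
cv2.imwrite('pics/w3.png',im[:,:,::-1])
X=cloud('wrist',d,p)
print(lid(X,(517,24.5)))
r=lid(X,(514,-252));print(r)
go(*r[0],42,r[2]-180)"
```

```text
time_s: 21.57
position: [514.2, -253.8, 201.4]
tcp_rot: [179.9, -0.3, -177.0]
ft_force: [-0.4, 0.7, -0.4]
opening: 84.7
time_s: 21.9
position: [515.2, -251.7, 203.0]
tcp_rot: [180.0, -0.1, 178.1]
ft_force: [0.4, 0.5, -0.8]
opening: 85.4
(array([516.,  24.]), [np.float64(66.1), np.float64(123.4)], np.float32(14.6), np.float64(66.6), 8407)
(array([ 513.7, -251.9]), [np.float64(63.8), np.float64(122.0)], np.float32(-2.8), np.float64(67.0), 6860)
t 21.95 pos [ 515.3 -251.6  203.4] rot [ 1.800e+02 -1.000e-01  1.781e+02] op 84.9
tool cm: x 0.16 y -0.03 z 16.14 roll 0.016
```

View pics/w3.png

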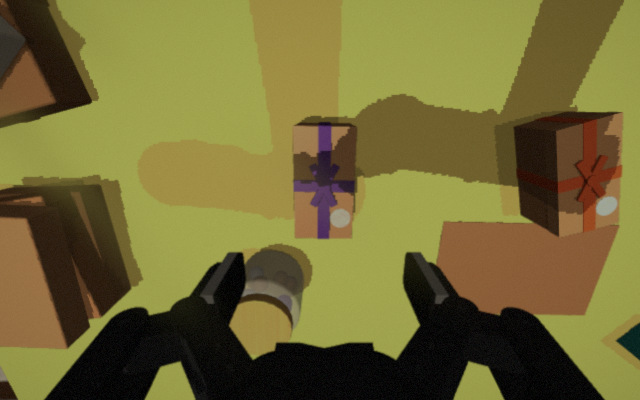

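The purple box is centred at (325,180). The jar at (265,290) is just ahead of it, so I'll shake towards the robot, away from the jar.

```bash
python3 -m pendant '[{"xyz":[0.1,0,3],"roll":0.012},{"xyz":[0,0,3],"roll":0},{"xyz":[0,0,3],"roll":0},{"xyz":[0,0,2.8],"roll":0},{"xyz":[0,0,2.2],"roll":0},{"xyz":[0,0,1.4],"roll":0},{"xyz":[0,0,0.6],"roll":0},{"xyz":[0,0,0],"roll":0}]'
python3 -m pendant '[{"xyz":[0,0,0],"roll":0},{"xyz":[0,0,0],"roll":0},{"xyz":[0,0,0],"roll":0},{"xyz":[0,0,0],"roll":0},{"xyz":[0,0,0],"roll":0},{"xyz":[0,0,0],"roll":0}]' 5 60
python3 -m pendant '[{"xyz":[0,0,-0.5],"roll":0},{"xyz":[0,0,-1],"roll":0},{"xyz":[0,0,-1.5],"roll":0},{"xyz":[0,0,-1.5],"roll":0},{"xyz":[0,0,-1.5],"roll":0},{"xyz":[0,0,-1],"roll":0},{"xyz":[0,0,-0.5],"roll":0},{"xyz":[0,0,0],"roll":0},{"xyz":[0,0,0],"roll":0},{"xyz":[0,0,0],"roll":0}]'
python3 -c "
from h import *
feel(10)"
python3 -m pendant '[{"xyz":[1,0,0],"roll":0},{"xyz":[2,0,0],"roll":0},{"xyz":[3,0,0],"roll":0},{"xyz":[4,0,0],"roll":0}]'
python3 -c "
from h import *
feel(20)"
python3 -m pendant '[{"xyz":[-1,0,0],"roll":0},{"xyz":[-2,0,0],"roll":0},{"xyz":[-3,0,0],"roll":0},{"xyz":[-4,0,0],"roll":0}]'
python3 -c "
from h import *
feel(20)"
```

```text
time_s: 22.62
position: [513.7, -251.5, 42.6]
tcp_rot: [180.0, -0.2, 177.4]
ft_force: [0.7, -0.4, -0.5]
opening: 85.1
time_s: 23.12
position: [515.9, -252.1, 46.0]
tcp_rot: [-180.0, 0.2, 177.3]
ft_force: [-0.9, 0.9, 6.1]
opening: 60.5
time_s: 23.95
position: [513.7, -251.6, 118.1]
tcp_rot: [180.0, -0.1, 177.3]
ft_force: [-0.1, 0.6, -3.5]
opening: 60.6
t 24.45 torque [ 0.0141 -0.0063 -0.0129] sd [0.028 0.019 0.026] force [-0.08 -0.13 -2.83] pos [ 514.5 -251.9  119. ] op 60.2
  Ty [-0.033  0.005  0.002  0.018  0.014 -0.028 -0.02   0.017 -0.024 -0.014]
time_s: 24.78
position: [415.0, -247.3, 119.1]
tcp_rot: [-180.0, 0.1, 177.4]
ft_force: [0.1, -0.5, -2.6]
opening: 60.5
t 25.78 torque [ 0.0166  0.0053 -0.0012] sd [0.099 0.358 0.036] force [-0.33  0.26 -2.73] pos [ 414.6 -247.2  119.1] op 60.4
  Ty [ 1.558  0.003 -0.12  -0.126 -0.074 -0.157 -0.127 -0.077 -0.097 -0.033
 -0.032 -0.096 -0.065 -0.108 -0.046 -0.038 -0.11  -0.029 -0.038 -0.081]
time_s: 26.12
position: [514.3, -251.8, 119.3]
tcp_rot: [180.0, -0.1, 177.2]
ft_force: [1.1, -0.2, -3.4]
opening: 60.8
t 27.12 torque [-0.0251 -0.031  -0.0076] sd [0.127 0.342 0.029] force [ 0.44 -0.02 -2.67] pos [ 514.5 -251.9  119.1] op 60.4
  Ty [-1.514  0.012  0.101  0.087  0.051 -0.004  0.071  0.117  0.031  0.048
 -0.     0.086  0.068 -0.007 -0.005  0.005  0.037  0.033  0.072  0.09 ]
```

The purple box is the one that rattles. Its resting torque about y flips between −0.065 and +0.045 N·m after the two stops, while the other two settle to about 0. I'll lift it higher and carry it over the sheet.

```bash
python3 -m pendant '[{"xyz":[0,0,-1],"roll":0},{"xyz":[0,0,-2],"roll":0},{"xyz":[0,0,-2.5],"roll":0},{"xyz":[0,0,-2.5],"roll":0},{"xyz":[0,0,-2],"roll":0},{"xyz":[0,0,-1],"roll":0},{"xyz":[0,0,0],"roll":0}]'
python3 -m pendant '[{"xyz":[-0.5,1,0],"roll":0},{"xyz":[-1,2,0],"roll":0},{"xyz":[-1.3,2.6,0],"roll":0},{"xyz":[-1.3,2.6,0],"roll":0},{"xyz":[-1.3,2.6,0],"roll":0},{"xyz":[-1.3,2.6,0],"roll":0},{"xyz":[-1.3,2.6,0],"roll":0},{"xyz":[-1.3,2.6,0],"roll":0},{"xyz":[-1.3,2.6,0],"roll":0},{"xyz":[-1.3,2.6,0],"roll":0}]'
python3 -m pendant '[{"xyz":[-1.2,2.4,0],"roll":0},{"xyz":[-0.7,1.4,0],"roll":0},{"xyz":[-0.3,0.6,0],"roll":0},{"xyz":[0,0,0],"roll":0},{"xyz":[0,0,0],"roll":0},{"xyz":[0,0,0],"roll":0},{"xyz":[0,0,0],"roll":0},{"xyz":[0,0,0],"roll":0}]'
python3 -c "
from h import *
feel(10)
for n in ('top','scene'):
    im,d=vision.grab_frame(n);p=vision.camera_params(n);cv2.imwrite(f'pics/{n}9.png',im[:,:,::-1]);X=cloud(n,d,p)
    for c in ((456,246),(517,24.5)):
        try: print(n,lid(X,c))
        except Exception as e: print(n,c,'hidden')
go(668,22,240,177.3)
print(bot.observe()['qd'].round(2))"
```

```text
time_s: 27.7
position: [515.9, -252.3, 232.5]
tcp_rot: [-179.9, 0.4, 177.3]
ft_force: [0.1, 0.4, -2.4]
opening: 60.3
time_s: 28.53
position: [644.2, -17.7, 226.5]
tcp_rot: [-180.0, -0.3, 177.3]
ft_force: [-0.6, 0.4, -1.8]
opening: 60.2
time_s: 29.2
position: [668.3, 22.0, 229.5]
tcp_rot: [180.0, 0.0, 177.2]
ft_force: [-0.8, 0.6, -2.6]
opening: 60.3
t 29.70 torque [-0.0092  0.0368  0.0045] sd [0.026 0.018 0.028] force [-0.01 -0.09 -2.23] pos [668.7  23.2 229.1] op 60.4
  Ty [0.026 0.045 0.012 0.052 0.029 0.011 0.059 0.025 0.063 0.045]
top (array([0., 0.]), [np.float64(0.0), np.float64(0.0)], np.float32(0.0), np.float64(nan), 0)
top (array([517.1,  24.1]), [np.float64(63.8), np.float64(122.6)], np.float32(14.6), np.float64(65.7), 1331)
scene (array([445. , 240.8]), [np.float64(66.4), np.float64(102.3)], np.float32(6.7), np.float64(66.5), 640)
scene (array([515.4,  20.7]), [np.float64(66.4), np.float64(121.0)], np.float32(14.2), np.float64(66.2), 1223)
t 29.80 pos [668.7  23.2 229.1] rot [180.   -0.  177.3] op 60.6
tool cm: x 0.06 y -0.13 z -1.09 roll -0.000
[-0.05  0.01  0.02 -0.08  0.03  0.03]
  return _methods._mean(a, axis=axis, dtype=dtype,
  ret = ret.dtype.type(ret / rcount)
```

View pics/top9.png

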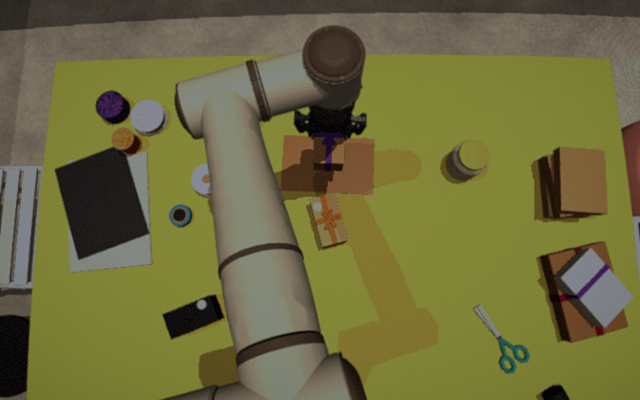

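View pics/scene9.png

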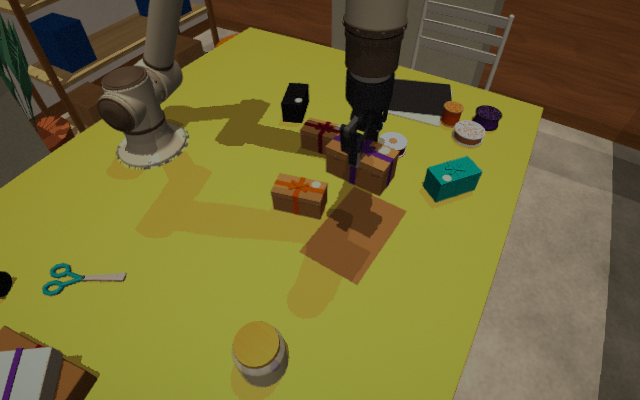

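The scene view shows the purple box upright in the fingers at (362,160), above the sheet. The orange box (300,195) and wine-red box (322,137, partly hidden) are standing, and the jar (260,347) and spool (393,145) are in place. The tape is at (180,215) in the top view. Handing in.

```bash
python3 -c "
from h import *
print(bot.hand_in()); s=bot.observe(); print(s['time_s'],s['position'],s['opening'])"
```

```text
the job is handed in; nothing more can be done
None
the job is handed in; nothing more can be done
```

I lifted, held still and shook the wine-red, orange and purple boxes in that order. I put the first two back, and I handed in at about 29.8 s with the purple box held over the kraft sheet. No verdict was reported.

**Which box rattles:** the purple one. Its resting torque about y flipped between about −0.065 and +0.045 N·m after the two shake stops. The other two stayed within about 0.02 N·m of zero. I shook the purple box towards the robot only, to keep clear of the jar.

**Last checks:**
- **Purple box:** upright and still, grip opening 60 mm. The TCP was at (669, 23, 229) mm, against the sheet centre I estimated at about (668, 22).
- **Orange box:** within about 2 mm of its start by the top and wrist cameras. The scene camera differed by about 4 mm.
- **Wine-red box:** the arm hid it from the top camera at the end, and the scene camera saw only part of it, so that last fit was unreliable. The wrist view after I put it down had it within about 2 mm of its start.
- **Jar, spool and tape:** they looked undisturbed in the last pictures, though I did not measure them again.

**Early disagreement:** the network's best match for "box_left" was the turquoise look-alike. I identified the wine-red box from the pictures instead.

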